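Open the blue seed canister

ROBOT

A 6-joint arm with a two-finger parallel gripper is mounted at the origin on the work surface. World frame = base frame: x ahead of the robot, y to its left, z up, the work surface at z = 0. Lengths are in mm, angles in rad, forces in N, time in s.
With the tool pointing down it reaches from about 400 to 825 mm from the base axis. Payload 7 kg.
Tool frame: the origin (TCP) lies at the centre of the arm's flange, where the gripper is bolted on; the fingertips stand r.nose_length ahead of it and the grasp point (between the pads) lies 159 mm ahead of it (r.nose_length is the distance from the TCP to the fingertips, in mm); z points along the fingers, y is the line along which they close (so a half turn about z gives the same grasp; the last joint's range is limited). The gripper opens to 88 mm and grips with 3 to 60 N. Pads are 19 mm wide; open, the fingers measure 130 mm over their backs; the gripper's body (78 mm by 193 mm) begins 47 mm behind the grasp point.
Start: joints at [1.411, 0.359, 0.012, 0, -1.224, -0.288], TCP at [292.269, 608.42, 404.661] pointing down, gripper open.
Joint ranges: [-3.07, 3.07], [-1.43, 2.12], [-1.02, 1.25], [-3.03, 1.67], [-3.05, -0], [-3.03, 3.03]. Speed limits (rad/s): [2.39, 2.39, 3.01, 3.14, 3.14, 3.14].

INTERFACE

Orientations are given as [roll, pitch, yaw] about the fixed x, y, z axes, in that order (R = Rz(yaw) Ry(pitch) Rx(roll)).
In Python, from rig import r gives the robot as it stands.
- The arm moves only by the shell command python3 -m inch 'ROWS' [OPENING] [FORCE]. ROWS is JSON, a list of rows, each a list of 6 numbers: the shift along the tool's x, y, z in units of 1000 mm (1.0 is 1000 mm), then the turn, a rotation vector about the tool's x, y, z in units of 2 pi rad (1.0 is 2 pi rad). In form: [[dx, dy, dz, rx, ry, rz], ...]. A call has 1 to 5 rows; each row is the pose to reach, as a shift and turn from the pose commanded when the call began, along the tool's axes at that moment, turning the shorter way round; what a row does not reach only later rows make up. A row lasts 1/8 s, in which the tool goes at most 62.5 mm and 10.7 degrees, less where a joint would pass 70% of its speed; a pose out of reach is approached as far as the arm can. A call with a number of a shift or a turn outside -1 to 1 is refused whole. A call with a gripper value outside its range is refused whole. OPENING is the closure, from 0 (fully open) to 1 (shut), set as the call begins (- or left out, the last holds). The fingers move at their own pace and stop on an object; FORCE is the grip in N (left out, the last holds). Time passes only in rows, so rows that repeat a pose let the fingers close. It gives the time, the measured TCP pose, the force, the opening and the grip force at its end, in the units of the state.
- r.get_state(): the state, without advancing time (a new reading comes with each control period).
- r.capture(name): name is "side" or "top"; returns the picture (420x560x3 uint8, red, green, blue); there is no depth.
- r.camera_params(name): a dict with "vertical_fov" (degrees; the focal length in pixels is half the picture's height over the tangent of half this angle, whatever the lens; pixels are square), "cx", "cy" (the principal point, pixels), "k1" (the pictures are not rectified: a ray, as slopes to the right and down, at radius r is drawn at 1 + k1 r^2 times it, then the intrinsics apply), "R" (3x3) and "t" (3): a world point X has camera coordinates R X + t. Camera axes: x right, y down, z forward; pixel columns grow to the right and rows downward; lengths in mm; the calibration is good to about 2 mm. A picture is of the moment at which its call begins. camera_params takes no time and is no camera call.
- r.finish_job(): hands the job in; it is judged then, once.
The state is a dict: "clock": time; "qpos": joint angles; "joint_vel": joint speeds; "joint_efforts": joint torques, N m; "eef_pos": TCP position; "tool_rot": TCP orientation; "force": force on the tool from outside, world axes, zero at the start; "wrist_torque": the same for the moment, N m; "grip_width": finger opening in mm; "gripper_force": force on a finger pad.
Only numpy, scipy, OpenCV 4.12 (cv2) and the standard library are available. Lean on these libraries where they do the work, as an engineer would, in place of code of your own. Each camera call takes 0.05 s, during which the arm holds its last target. There are 200 camera calls.

TASK

The next seed sample goes into the empty canister with the blue lid: pull that push-fit lid straight up off its canister and set it down upright, grip on top, in the teal tray; lower it, do not drop it. Leave the red and the yellow lid on their canisters.

Things in the scene. Friction and masses are not known exactly. Their poses are not given: they have to be found in the camera images.
- blue_lid_grip (a point): Middle of the blue lid's upright grip bar: bar 50 mm long (this x), 18 thick (y), 42 high (z up). Point is 16 mm below the bar's top, 26 above the 74 mm square, 6 mm thick flange, 57 above the underside of the 40 mm wide, 25 mm deep plug in the canister's mouth. Lid 90 g. Spring balls hold the plug: pull straight up with 10 to 15 N, it snaps out within 10 mm and is clear after 25.
- red_lid_grip (a point): The same point on the red lid of another canister, same sizes; stays on. Flange tops of seated lids are 106 mm above the bench. The white square canisters, 78 mm wide, are screwed to the bench in any order and differ only in the colour of lid and front label.
- yellow_lid_grip (a point): The same point on the yellow lid of the third canister, same sizes; stays on. The lids are plastic and stand a firm grip: 40 N on the bar does not slip in the pull.
- tray: Open teal tray fixed to the bench, 200 mm (its x) by 150 mm (its y) outside, 40 mm high, walls and floor 4 mm thick, empty. Origin at the centre of its underside on the bench, z up; it is turned about z by up to 0.3 rad.
Things that resemble listed ones, but are neither listed nor needed, are in the scene too. Of the things that look like the part that bears blue_lid_grip, the smaller one is meant.

How it is judged (in metres and radians):
On the way:
1. the blue lid is pulled up clear of its canister (height (world z) of blue_lid_grip above 0.165 m), for 0.1 s.
At the end, for the whole second after the job is handed in: The blue lid stands at rest on the tray's floor, inside its walls, grip upward and within 10 degrees of upright; the red and yellow lids are within 10 mm of where they started (x of blue_lid_grip in the frame of tray between -0.09 and 0.09 m and y of blue_lid_grip in the frame of tray between -0.065 and 0.065 m and height (world z) of blue_lid_grip between 0.054 and 0.068 m and angle between blue_lid_grip's own z axis and vertical below 0.175 rad and linear speed of blue_lid below 0.02 m/s and distance of each of red_lid_grip, yellow_lid_grip from where it was at the start of the episode below 0.01 m); the robot touches nothing.
It fails at once if the red or the yellow lid is pulled off (moved by more than 15 mm) (distance of any of red_lid_grip, yellow_lid_grip from where it was at the start of the episode above 0.015 m).
It fails at once if the blue lid is dropped: it falls faster than 0.8 m/s (a drop of more than about 33 mm) out of the gripper (linear speed of blue_lid above 0.8 m/s and contact force between blue_lid and the fingers below 0.05 N).
It also fails if it takes over 42 s, if anything falls off the work surface, if the arm or the gripper's body presses on something with over 40 N, if the wrist force passes 120 N, or if a joint passes its speed limit or range.

## Working session

There is one attempt and no reset: what is moved stays moved. The work goes in short steps, Python scripts to look and compute and a shell command to move; the robot and the scene stay as the last step left them, time stands still between calls to the robot, and variables do not carry over. Pictures are saved under pics/ and viewed, at most 10 in all, crops included, and the job is handed in when it is done.

```bash
mkdir -p pics; python3 - <<'E'
from rig import r
import cv2
for n in("top","side"):
    im=r.capture(n); cv2.imwrite(f"pics/{n}0.png",cv2.resize(im[:,:,::-1],(800,600),interpolation=cv2.INTER_CUBIC)); cv2.imwrite(f"pics/raw_{n}.png",im[:,:,::-1])
    print(n,r.camera_params(n))
print(r.get_state(),r.nose_length)
E
```

```text
top {'vertical_fov': 44.930530676914536, 'cx': 284.76169231086743, 'cy': 208.45775296820656, 'k1': 0.05979034841947496, 'R': array([[-0.02487803, -0.99965376, -0.00856975],
       [-0.98990317,  0.02583016, -0.13937189],
       [ 0.13954499,  0.00501593, -0.99020303]]), 't': array([  24.03427908,  535.0188851 , 1167.33422024])}
side {'vertical_fov': 55.57462687685898, 'cx': 279.0069673913267, 'cy': 204.38636288671387, 'k1': 0.03685032993532745, 'R': array([[ 0.96366954, -0.26646521,  0.01836618],
       [-0.19185934, -0.73841644, -0.64647595],
       [ 0.18582524,  0.61946545, -0.76271327]]), 't': array([-527.61822668,  192.87311481,  965.67975731])}
{'clock': 0.1, 'qpos': array([ 1.41110173e+00,  3.59328683e-01,  1.11480230e-02, -3.42226668e-04,
       -1.22407196e+00, -2.88118683e-01]), 'joint_vel': array([ 0.00021825, -0.00128642,  0.00172465,  0.00113113, -0.00093149,
       -0.0002348 ]), 'joint_efforts': array([-1.36272938e-03, -5.84163630e+01,  2.93754226e+01,  7.01557472e+00,
        1.02130932e-02, -5.08671292e-05]), 'eef_pos': array([292.1826796 , 608.29638004, 403.80034477]), 'tool_rot': array([ 3.14010497e+00, -1.05377125e-04, -4.47929731e-01]), 'force': array([-1.22282890e-01,  1.96245619e-04,  8.19349366e-01]), 'wrist_torque': array([-0.03078206, -0.00114937, -0.01254364]), 'gripper_force': 0.0, 'grip_width': 87.30715883083194} 178.1
```

View pics/top0.png

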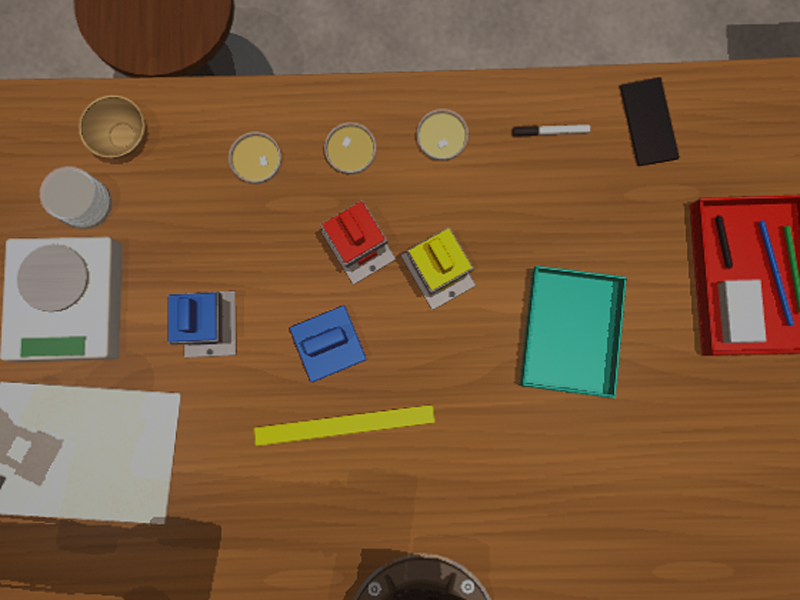

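View pics/side0.png

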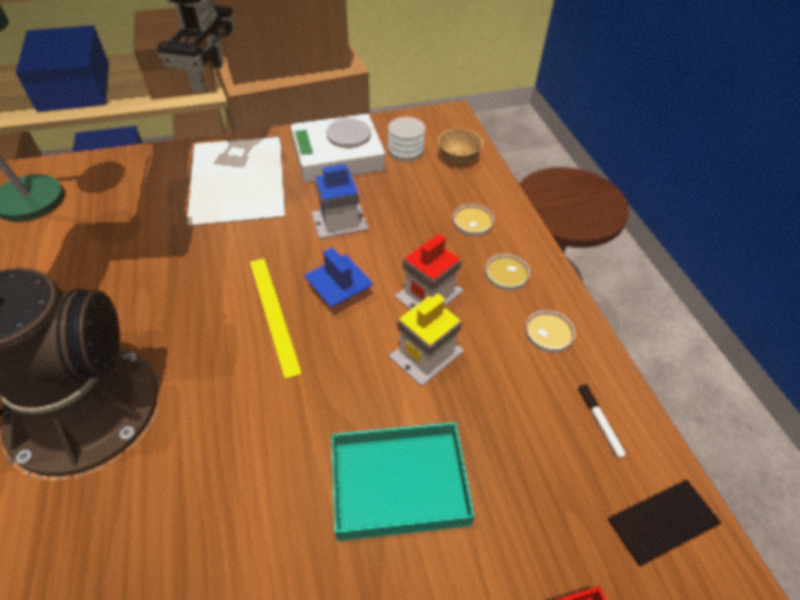

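The top picture shows two blue lids. One sits on the canister at about (192,317) and the other lies loose on the bench at (327,343). The red lid is at (355,232), the yellow at (440,258), and the tray corners are near (536,267), (625,277), (614,396) and (521,385). The side view shows the same blue pair at (337,185), seated, and (338,280), loose. The seated, smaller one fits the description, and I'll confirm it in a crop.

```bash
cat > h.py <<'E'
import numpy as np, cv2
from rig import r
def cam(n):
    c=r.camera_params(n); f=210/np.tan(np.radians(c["vertical_fov"]/2)); return c,f,np.array(c["R"]),np.array(c["t"])
def back(n,px,z):
    "raw pixels -> world points at height z"
    c,f,R,t=cam(n); out=[]
    for u,v in np.atleast_2d(px):
        d=np.array([(u-c["cx"])/f,(v-c["cy"])/f]); s=d.copy()
        for _ in range(20): s=d/(1+c["k1"]*(s@s))
        ray=R.T@np.r_[s,1]; o=-R.T@t; out.append(o+ray*(z-o[2])/ray[2])
    return np.array(out)
def proj(n,X):
    c,f,R,t=cam(n); p=np.atleast_2d(X)@R.T+t; s=p[:,:2]/p[:,2:]
    return s*(1+c["k1"]*(s**2).sum(1,keepdims=True))*f+[c["cx"],c["cy"]]
E
python3 - <<'E'
import cv2,numpy as np
t=cv2.imread("pics/raw_top.png");s=cv2.imread("pics/raw_side.png")
def z(im,x,y,w,h,k): return cv2.resize(im[y:y+h,x:x+w],None,fx=k,fy=k,interpolation=cv2.INTER_CUBIC)
# top: x 105..265, y190..270 at 5 => 800x400 ; side crops 80x40 at 5 => 400x200 each
a=z(t,105,190,160,80,5); b=z(s,205,110,80,40,5); c=z(s,205,170,80,40,5)
cv2.imwrite("pics/crop1.png",np.vstack([a,np.hstack([b,c])]))
from h import *
h=cv2.cvtColor(t,cv2.COLOR_BGR2HSV); m=cv2.inRange(h,(75,100,60),(95,255,255))
cs=max(cv2.findContours(m,0,2)[0],key=cv2.contourArea); q=cv2.approxPolyDP(cs,6,True)[:,0]; print(q, back("top",q,40))
E
```

```text
[[375 186]
 [366 269]
 [430 277]
 [437 194]] [[ 583.35227727 -205.12591376   40.        ]
 [ 388.39586578 -174.50980718   40.        ]
 [ 366.91361636 -320.26395648   40.        ]
 [ 560.17180862 -349.40200324   40.        ]]
```

View pics/crop1.png

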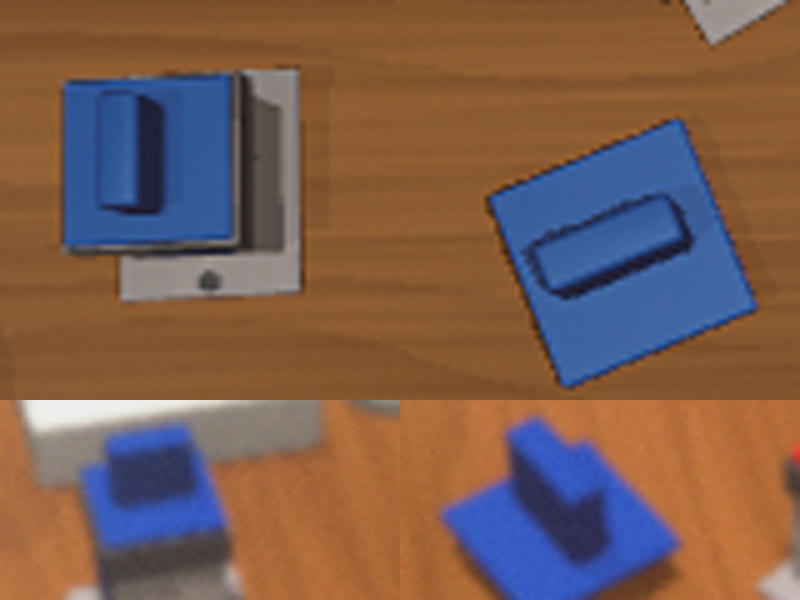

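The crop shows the seated blue lid at crop (63–236, 75–248), with its bar top at (98–139, 92–210). The loose one at (488–757, 120–388) has a flange of about 93 mm, so it is the larger lookalike. The seated 74 mm lid on the canister is the one meant.

```bash
python3 - <<'E'
from h import *
np.set_printoptions(precision=1,suppress=True)
def full(p,ox,oy): return (np.array(p,float)+.5)/5-.5+[ox,oy]
fl=back("top",full([(63,82),(236,74),(239,243),(66,248)],105,190),106)
bt=back("top",full([(98,92),(139,94),(139,210),(98,208)],105,190),148)
sb=back("side",full([(107,37),(188,26),(194,47),(110,58)],205,110),148)
for n,q in(("flange",fl),("bar",bt),("side",sb)):
    print(n,q.mean(0),"sides",[np.linalg.norm(q[i]-q[(i+1)%4]) for i in range(4)],"yaw",np.degrees(np.arctan2(*(q[0]+q[1]-q[2]-q[3])[1::-1])))
loose=back("top",full([(488,198),(682,120),(757,308),(565,388)],105,190),6)
print("loose side",np.linalg.norm(loose[0]-loose[1]))
t=back("top",[(375,186),(366,269),(430,277),(437,194)],40)
print("tray",t.mean(0),"yaw",np.degrees(np.arctan2(*(t[0]+t[3]-t[1]-t[2])[1::-1])),[np.linalg.norm(t[i]-t[(i+1)%4]) for i in range(4)])
# side check: project tray corner model
y=np.arctan2(*(t[0]+t[3]-t[1]-t[2])[1::-1]); print("tray corners in side800",proj("side",t)*800/560)
E
```

```text
flange [504.4 343.9 106. ] sides [np.float64(76.5872147887778), np.float64(75.76964468756351), np.float64(75.87914814103998), np.float64(74.28499737558143)] yaw 1.9832368491355907
bar [504.2 345.1 148. ] sides [np.float64(17.51570393115674), np.float64(50.026036970381334), np.float64(17.405083707892935), np.float64(50.020478986370996)] yaw 1.0712643589001187
side [505.  339.3 148. ] sides [np.float64(47.65784553443115), np.float64(20.003874408762965), np.float64(48.833915962097635), np.float64(19.538929054932062)] yaw 86.14092841668258
loose side 100.83054681467573
tray [ 474.7 -262.3   40. ] yaw -8.750318749850072 [np.float64(197.34575840948492), np.float64(147.32874492243664), np.float64(195.44245864501008), np.float64(146.12639775808475)]
tray corners in side800 [[454.6 420.6]
 [331.2 432.5]
 [336.  529.2]
 [472.4 513. ]]
```

```bash
python3 -m inch '[[0.046,0.022,0.007,0,0,-0.011],[0.101,0.048,0.014,0,0,-0.025],[0.156,0.075,0.022,0,0,-0.038],[0.211,0.101,0.030,0,0,-0.052],[0.260,0.124,0.037,0,0,-0.064]]' 0 40; cat > p.py <<'E'
# remaining shift/turn in move units to a target TCP pose (tool down): x y z yaw
import sys,numpy as np
from rig import r
from scipy.spatial.transform import Rotation as T
x,y,z,w=map(float,sys.argv[1:5]); s=r.get_state(); A=T.from_euler("xyz",s["tool_rot"])
d=A.inv().apply(np.array([x,y,z])-s["eef_pos"])/1000; g=(A.inv()*T.from_euler("xyz",[np.pi,0,w])).as_rotvec()/(2*np.pi)
print("t",s["clock"],"pos",s["eef_pos"].round(1),"rot",s["tool_rot"].round(4),"F",s["force"].round(1),"w",s["grip_width"].round(1)); print("row",d.round(4),g.round(4))
E
python3 p.py 504.5 344 360 0.026
```

```text
clock: 0.72
eef_pos: [473.8, 382.2, 367.2]
tool_rot: [3.141, 0.0, -0.043]
force: [1.1, 0.2, -0.4]
grip_width: 87.6
gripper_force: 0.0Traceback (most recent call last):
  File "p.py", line 7, in <module>
    print("t",s["clock"],"pos",s["eef_pos"].round(1),"rot",s["tool_rot"].round(4),"F",s["force"].round(1),"w",s["grip_width"].round(1)); print("row",d.round(4),g.round(4))
                                                                                                              ^^^^^^^^^^^^^^^^^^^^^
AttributeError: 'float' object has no attribute 'round'
```

```bash
sed -i 's/s\["grip_width"\].round(1)/round(s["grip_width"],1)/' p.py; python3 -m inch '[[0.020,0.022,0.004,0,0,-0.007],[0.032,0.037,0.007,0,0,-0.011],[0.032,0.037,0.007,0,0,-0.011]]'
python3 p.py 504.5 344 292 0.026; python3 - <<'E'
import cv2,numpy as np
from h import *
a=r.capture("top")[:,:,::-1][170:270,80:200]; b=r.capture("side")[:,:,::-1][60:160,190:290]
cv2.imwrite("pics/c2.png",np.hstack([cv2.resize(a,(420,350)),cv2.resize(b,(350,350))]))
E
```

```text
clock: 1.1
eef_pos: [503.8, 344.4, 360.0]
tool_rot: [3.141, 0.001, 0.021]
force: [0.3, 0.7, -0.1]
grip_width: 88.1
gripper_force: 0.0
t 1.1 pos [503.8 344.4 360. ] rot [3.1406e+00 1.0000e-03 2.1300e-02] F [ 0.3  0.7 -0.1] w 88.1
row [0.0008 0.0004 0.068 ] [ 0.0002  0.0002 -0.0007]
```

View pics/c2.png

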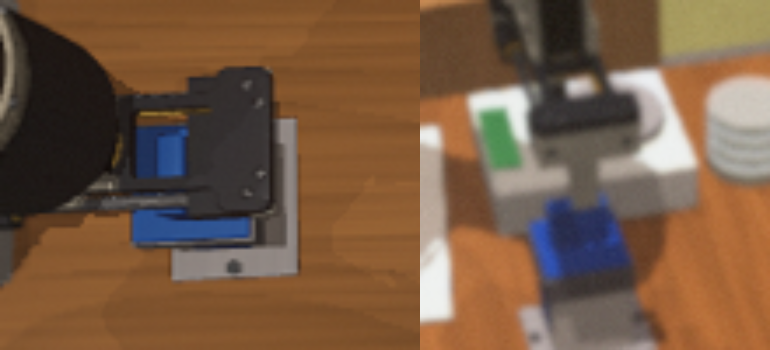

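The gripper is above the blue lid with its fingers either side of the bar: top crop (170,150), side crop finger at (587,180) over the bar at (580,225). I'll lower it now.

```bash
python3 -m inch '[[0.0005,0,0.020,0,0,-0.0007],[0.0005,0,0.040,0,0,-0.0007],[0.0005,0,0.058,0,0,-0.0007],[0.0005,0,0.067,0,0,-0.0007],[0.0005,0,0.067,0,0,-0.0007]]' 0 40; python3 p.py 504.5 344 292 0.026
```

```text
clock: 1.82
eef_pos: [503.4, 346.1, 293.3]
tool_rot: [3.141, 0.001, 0.028]
force: [0.2, -0.5, 0.9]
grip_width: 87.9
gripper_force: 0.0
t 1.825 pos [503.4 346.1 293.3] rot [3.1409e+00 6.0000e-04 2.8500e-02] F [ 0.2 -0.5  0.9] w 87.9
row [0.0011 0.0022 0.0013] [0.0001 0.0001 0.0004]
```

```bash
python3 -m inch '[[0,0,0,0,0,0],[0,0,0,0,0,0],[0,0,0,0,0,0],[0,0,0,0,0,0],[0,0,0,0,0,0]]' 1 40; python3 -m inch '[[0,0,0,0,0,0],[0,0,0,0,0,0]]'; python3 p.py 504.5 344 292 0.026
```

```text
clock: 2.45
eef_pos: [503.7, 345.6, 293.7]
tool_rot: [-3.142, -0.0, 0.028]
force: [0.4, 0.9, 0.1]
grip_width: 43.5
gripper_force: 0.0
clock: 2.7
eef_pos: [503.7, 345.7, 293.6]
tool_rot: [3.142, 0.0, 0.028]
force: [-0.5, 0.6, -0.9]
grip_width: 23.4
gripper_force: 0.0
t 2.7 pos [503.7 345.7 293.6] rot [3.1416 0.     0.0279] F [-0.5  0.6 -0.9] w 23.4
row [0.0007 0.0017 0.0016] [0.     0.     0.0003]
```

```bash
python3 -m inch '[[0,0,0,0,0,0],[0,0,0,0,0,0],[0,0,0,0,0,0],[0,0,0,0,0,0]]'; python3 p.py 504.5 344 292 0.026
```

```text
clock: 3.2
eef_pos: [503.7, 345.7, 293.6]
tool_rot: [3.142, 0.0, 0.028]
force: [1.1, 0.1, -0.4]
grip_width: 17.7
gripper_force: 40.0
t 3.2 pos [503.7 345.7 293.6] rot [3.1416 0.     0.0279] F [ 1.1  0.1 -0.4] w 17.7
row [0.0007 0.0017 0.0016] [0.     0.     0.0003]
```

```bash
python3 -m inch '[[0,0,-0.003,0,0,0],[0,0,-0.006,0,0,0],[0,0,-0.009,0,0,0],[0,0,-0.012,0,0,0],[0,0,-0.016,0,0,0]]';python3 -m inch '[[0,0,-0.006,0,0,0],[0,0,-0.012,0,0,0],[0,0,-0.018,0,0,0],[0,0,-0.024,0,0,0],[0,0,-0.034,0,0,0]]'; python3 -m inch '[[0,0,-0.015,0,0,0],[0,0,-0.030,0,0,0],[0,0,-0.045,0,0,0],[0,0,-0.055,0,0,0],[0,0,-0.060,0,0,0]]'; python3 p.py 474.7 -262.3 400 0
```

```text
clock: 3.82
eef_pos: [503.9, 345.8, 310.8]
tool_rot: [-3.141, -0.001, 0.028]
force: [0.4, -0.4, -1.6]
grip_width: 17.7
gripper_force: 40.0
clock: 4.45
eef_pos: [503.6, 345.6, 343.9]
tool_rot: [3.141, 0.0, 0.028]
force: [0.3, 0.5, -0.8]
grip_width: 17.5
gripper_force: 40.0
clock: 5.08
eef_pos: [503.7, 345.7, 404.5]
tool_rot: [-3.141, -0.001, 0.028]
force: [-0.0, -0.5, -0.4]
grip_width: 17.8
gripper_force: 40.0
t 5.075 pos [503.7 345.7 404.5] rot [-3.1409e+00 -5.0000e-04  2.7900e-02] F [-0.  -0.5 -0.4] w 17.8
row [-0.046   0.607   0.0041] [-0.0001 -0.0001  0.0044]
```

```bash
python3 - <<'E'
import cv2,numpy as np
from h import *
a=r.capture("top")[:,:,::-1][150:290,80:270]; b=r.capture("side")[:,:,::-1][40:180,190:310]
cv2.imwrite("pics/c3.png",np.hstack([cv2.resize(a,None,fx=2.5,fy=2.5),cv2.resize(b,None,fx=2.5,fy=2.5)]))
E
```

```text
(no output)
```

View pics/c3.png

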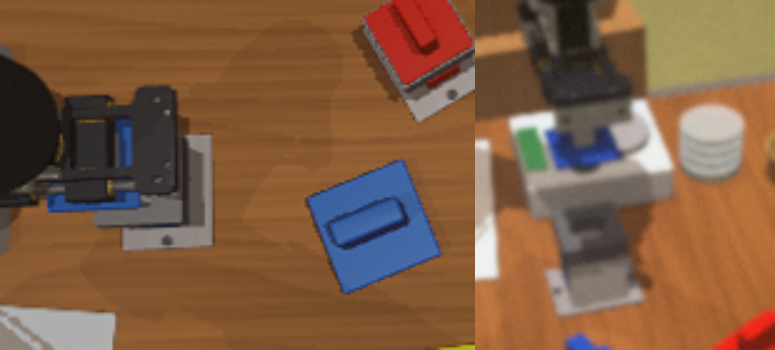

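The lid is off: the side crop shows the blue lid at (583,148) in the fingers and the open canister at (592,225), with the red and loose lids untouched. Next I'll carry it to the tray.

```bash
python3 -m inch '[[-0.002,0.030,0,0,0,0],[-0.006,0.082,0,0,0,0],[-0.010,0.136,0,0,0,0],[-0.014,0.190,0,0,0,0],[-0.018,0.244,0,0,0,0]]'; python3 -m inch '[[-0.004,0.054,0,0,0,0],[-0.008,0.108,0,0,0,0],[-0.012,0.162,0,0,0,0.006],[-0.016,0.216,0,0,0,0.012],[-0.020,0.270,0,0,0,0.018]]'; python3 p.py 474.7 -262.3 330 -0.153
```

```text
clock: 5.8
eef_pos: [492.0, 99.6, 403.2]
tool_rot: [3.141, 0.001, 0.028]
force: [0.6, -0.7, -1.2]
grip_width: 18.0
gripper_force: 40.0
clock: 6.42
eef_pos: [479.5, -170.9, 403.3]
tool_rot: [-3.142, 0.0, -0.086]
force: [1.5, 0.7, -0.1]
grip_width: 17.8
gripper_force: 40.0
t 6.425 pos [ 479.5 -170.9  403.3] rot [-3.1415e+00  4.0000e-04 -8.6300e-02] F [ 1.5  0.7 -0.1] w 17.8
row [0.0031 0.0915 0.0733] [-0.      0.0001  0.0106]
```

```bash
python3 -m inch '[[0.001,0.040,0,0,0,0.004],[0.002,0.075,0.010,0,0,0.008],[0.003,0.091,0.025,0,0,0.0106],[0.003,0.0915,0.045,0,0,0.0106],[0.003,0.0915,0.060,0,0,0.0106]]'; python3 -m inch '[[0,0,0.020,0,0,0],[0,0,0.040,0,0,0],[0,0,0.050,0,0,0],[0,0,0.050,0,0,0]]'; python3 p.py 474.7 -262.3 223 -0.153
python3 - <<'E'
import cv2,numpy as np
from h import *
a=r.capture("top")[:,:,::-1][150:310,320:470]; b=r.capture("side")[:,:,::-1][230:390,210:360]
cv2.imwrite("pics/c4.png",np.hstack([cv2.resize(a,None,fx=2.5,fy=2.5),cv2.resize(b,None,fx=2.5,fy=2.5)]))
E
```

```text
clock: 7.05
eef_pos: [474.9, -260.4, 342.0]
tool_rot: [-3.141, 0.002, -0.152]
force: [-0.5, 0.4, -1.2]
grip_width: 17.7
gripper_force: 40.0
clock: 7.55
eef_pos: [475.3, -260.3, 293.1]
tool_rot: [3.142, 0.001, -0.151]
force: [0.2, 1.0, 0.2]
grip_width: 17.6
gripper_force: 40.0
t 7.55 pos [ 475.3 -260.3  293.1] rot [ 3.1416e+00  1.4000e-03 -1.5120e-01] F [0.2 1.  0.2] w 17.6
row [-0.0001  0.0021  0.0701] [0.     0.0002 0.0003]
```

View pics/c4.png

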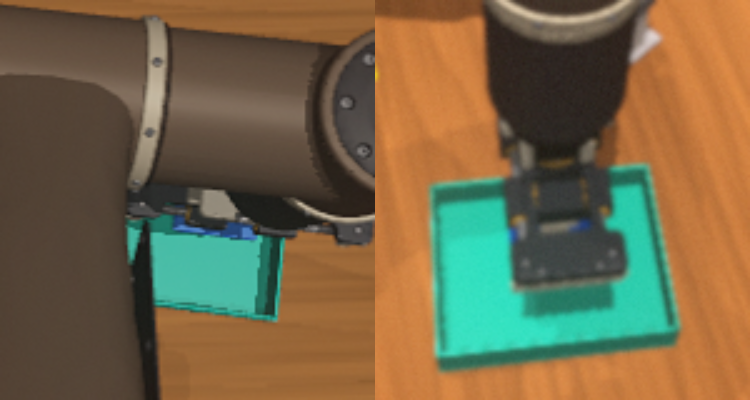

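The lid, at (550,232) in the side crop, hangs over the middle of the tray at (432–678, 165–370). I'll lower it.

```bash
python3 -m inch '[[0,0.001,0.018,0,0,0],[0,0.002,0.036,0,0,0],[0,0.002,0.052,0,0,0],[0,0.002,0.060,0,0,0],[0,0.002,0.063,0,0,0]]'; python3 -m inch '[[0,0,0.002,0,0,0],[0,0,0.004,0,0,0],[0,0,0.006,0,0,0],[0,0,0.006,0,0,0]]'; python3 p.py 474.7 -262.3 223 -0.153
```

```text
clock: 8.28
eef_pos: [475.1, -262.6, 230.4]
tool_rot: [3.141, 0.0, -0.152]
force: [0.9, -0.8, -1.1]
grip_width: 17.6
gripper_force: 40.0
clock: 8.78
eef_pos: [474.9, -262.6, 224.7]
tool_rot: [-3.142, 0.0, -0.152]
force: [0.2, 0.3, -1.3]
grip_width: 17.7
gripper_force: 40.0
t 8.775 pos [ 474.9 -262.6  224.7] rot [-3.1416  0.     -0.1519] F [ 0.2  0.3 -1.3] w 17.7
row [-0.0003 -0.0003  0.0017] [-0.      0.      0.0002]
```

```bash
python3 -m inch '[[0,0,0.001,0,0,0],[0,0,0.001,0,0,0]]'; python3 -m inch '[[0,0,0.001,0,0,0],[0,0,0.001,0,0,0]]'
```

```text
clock: 9.02
eef_pos: [474.9, -262.6, 223.6]
tool_rot: [3.142, 0.0, -0.152]
force: [-0.9, -0.0, -0.8]
grip_width: 17.8
gripper_force: 40.0
clock: 9.28
eef_pos: [474.9, -262.6, 222.6]
tool_rot: [-3.142, 0.0, -0.152]
force: [0.0, 0.7, -1.5]
grip_width: 17.7
gripper_force: 40.0
```

```bash
python3 -m inch '[[0,0,0.001,0,0,0],[0,0,0.001,0,0,0]]'; python3 -m inch '[[0,0,0.001,0,0,0],[0,0,0.001,0,0,0]]'
```

```text
clock: 9.52
eef_pos: [475.0, -262.6, 222.6]
tool_rot: [3.141, -0.0, -0.151]
force: [-3.5, 1.9, 9.9]
grip_width: 17.5
gripper_force: 40.0
clock: 9.78
eef_pos: [474.9, -262.6, 222.5]
tool_rot: [3.141, -0.001, -0.151]
force: [-4.3, 4.5, 19.1]
grip_width: 17.7
gripper_force: 40.0
```

Contact is felt at TCP z ≈ 222.5. I'll relax the push and release.

```bash
python3 -m inch '[[0,0,-0.0015,0,0,0],[0,0,-0.0015,0,0,0]]'; python3 -m inch '[[0,0,0,0,0,0],[0,0,0,0,0,0],[0,0,0,0,0,0],[0,0,0,0,0,0],[0,0,0,0,0,0]]' 0.55 10; python3 -m inch '[[0,0,0,0,0,0],[0,0,0,0,0,0]]'
```

```text
clock: 10.02
eef_pos: [475.1, -262.6, 222.6]
tool_rot: [3.141, -0.001, -0.152]
force: [-0.7, 1.6, 6.8]
grip_width: 17.5
gripper_force: 40.0
clock: 10.65
eef_pos: [474.9, -262.6, 222.1]
tool_rot: [3.142, 0.0, -0.152]
force: [-0.1, 0.7, 0.1]
grip_width: 39.5
gripper_force: 0.0
clock: 10.9
eef_pos: [474.9, -262.6, 222.2]
tool_rot: [-3.142, 0.0, -0.152]
force: [-0.5, 0.0, 0.0]
grip_width: 39.6
gripper_force: 0.0
```

```bash
python3 -m inch '[[0,0,-0.015,0,0,0],[0,0,-0.040,0,0,0],[0,0,-0.080,0,0,0],[0,0,-0.130,0,0,0],[0,0,-0.170,0,0,0]]'; python3 -m inch '[[0,-0.040,0,0,0,0],[0,-0.095,0,0,0,0],[0,-0.150,0,0,0,0],[0,-0.205,0,0,0,0],[0,-0.250,0,0,0,0]]';python3 -m inch '[[0,0,0,0,0,0],[0,0,0,0,0,0]]'
python3 - <<'E'
import cv2,numpy as np
from h import *
cv2.imwrite("pics/c5.png",np.hstack([cv2.resize(r.capture("top")[:,:,::-1][120:300],(400,129*1)) if 0 else cv2.resize(r.capture("top")[:,:,::-1][130:300,200:460],None,fx=1.5,fy=2*.75),cv2.resize(r.capture("side")[:,:,::-1][130:385,190:400],None,fx=1.5,fy=1.5)[:255]]) if 0 else np.vstack([cv2.resize(r.capture("top")[:,:,::-1][130:300,100:460],(720,340))[:, :],cv2.resize(r.capture("side")[:,:,::-1][265:385,190:445],(720,260))]))
E
```

```text
clock: 11.52
eef_pos: [474.7, -262.6, 395.6]
tool_rot: [3.141, -0.003, -0.152]
force: [0.4, -0.5, -0.9]
grip_width: 39.4
gripper_force: 0.0
clock: 12.15
eef_pos: [512.5, -13.6, 393.6]
tool_rot: [-3.141, -0.002, -0.151]
force: [0.8, -1.0, 0.2]
grip_width: 39.5
gripper_force: 0.0
clock: 12.4
eef_pos: [512.5, -15.5, 392.9]
tool_rot: [-3.141, -0.001, -0.151]
force: [-0.4, -1.1, -0.7]
grip_width: 39.5
gripper_force: 0.0
```

View pics/c5.png

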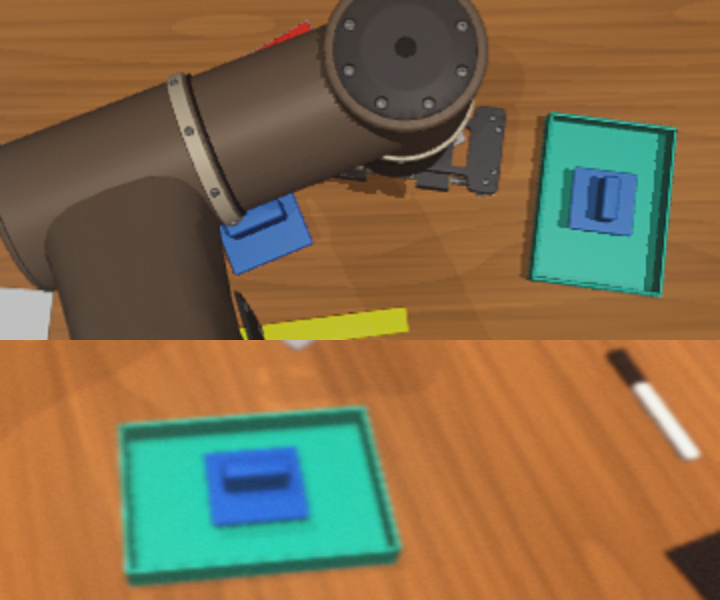

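The lid stands upright near the tray's centre: top crop (603,201), side crop (257,487). The arm is clear of everything, so I'm handing in.

```bash
python3 -c "
from rig import r
print(r.finish_job())"
```

```text
the job is handed in; nothing more can be done
None
```

I pulled the blue lid off its canister and set it upright near the centre of the teal tray. I never touched the red or yellow lids, and I handed the job in at about 12.5 s; no verdict came back.

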